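Poke a drill bushing out of its guide block

ROBOT

A 7-joint arm with a two-finger parallel gripper is mounted at the origin on the work surface. World frame = base frame: x ahead of the robot, y to its left, z up, the work surface at z = 0. Lengths are in mm, angles in rad, forces in N, time in s.
With the tool pointing down it reaches from about 425 to 950 mm from the base axis. Payload 4.7 kg.
Tool frame: the origin (TCP) lies at the very end of the fingers, on their centre line; the grasp point (between the pads) lies 19 mm behind it; z points along the fingers, y is the line along which they close (so a half turn about z gives the same grasp; the last joint's range is limited). The gripper opens to 87 mm and grips with 3 to 60 N. Pads are 19 mm wide; open, the fingers measure 117 mm over their backs; the gripper's body (75 mm by 190 mm) begins 51 mm behind the grasp point.
Start: joints at [-1.338, 0.469, -0.049, 1.532, 0.024, 1.141, -0.082], TCP at [174.661, 652.03, 222.573] pointing down, gripper open.
Joint ranges: [-2.59, 2.59], [-0.33, 1.99], [-1.39, 1.29], [0.1, 2.45], [-1.04, 4.18], [0.21, 1.99], [-2.66, 2.66]. Speed limits (rad/s): [2.57, 2.57, 3.14, 3.14, 3.14, 3.14, 3.14].

INTERFACE

Orientations are given as a rotation vector (axis times angle).
In Python, from bench import ctrl, planner, eyes gives the robot as it stands. Calls block until the motion is done:
- ctrl.move_to(position, orientation): joint-space move of the TCP to a pose.
- ctrl.move_l(position, rate=150, attitude=None): straight line of the TCP; attitude=None keeps the orientation; rate is the mean speed in mm/s.
- ctrl.goto_joints(angles): joint-space move.
- ctrl.move_gripper(opening, newtons=None): finger opening in mm; newtons is the grip in N (None keeps the last); returns when the fingers have stopped.
- ctrl.wait(seconds).
- planner.ik(position, orientation): joint angles nearest the present ones, or None.
- eyes.camera(name): name is "scene" or "top" or "wrist"; returns (picture, depth): 384x512x3 uint8, blue, green, red; 384x512 float32, mm along the optical axis (not along the pixel's ray), 0 where there is no reading.
- eyes.camera_params(name): a dict with "camera_matrix" (3x3 intrinsics, pixels), "origin" and "rotation" of the camera in the world; the wrist camera has in their place "T_tool_cam" (4x4, takes a point from camera to tool coordinates, whose origin is the TCP and whose axes are the flange's). Camera axes: x right, y down, z forward; pixel columns grow to the right and rows downward; lengths in mm; the calibration is good to about 2 mm. A picture is of the moment at which its call begins: read the wrist's pose just before it. camera_params takes no time and is no camera call.
A pose or a line that the arm cannot do raises ctrl.PlanningError and nothing moves.
- ctrl.job_done(): hands the job in; it is judged then, once.
Readings, each from a call of its own:
- ctrl.get_t(): time.
- ctrl.get_joints(): joint angles.
- ctrl.get_joint_vel(): joint speeds.
- ctrl.get_tau(): joint torques, N m.
- ctrl.get_position(): TCP position.
- ctrl.get_tcp_rot(): TCP orientation.
- ctrl.get_wrist_force(): force on the tool from outside, world axes, zero at the start.
- ctrl.get_moment(): the same for the moment, N m.
- ctrl.get_finger_gap(): finger opening in mm.
- ctrl.get_grip_force(): force on a finger pad.
Only numpy, scipy, OpenCV 4.12 (cv2) and the standard library are available. Lean on these libraries where they do the work, as an engineer would, in place of code of your own. Each camera call takes 0.05 s, during which the arm holds its last target. There are 200 camera calls.

TASK

A steel drill bushing is sunk in the recess of a wooden guide block. Set that block down flat over the upright pin of the knock-out stand, so that the pin enters the hole in its underside and pokes the bushing up, and leave the block there. Then take the raised bushing and stand it upright in the shallow plywood tray.

Things in the scene. Friction and masses are not known exactly. Their poses are not given: they have to be found in the camera images.
- block: The loose wooden drill-guide block that holds the bushing: 90 mm (x) by 54 mm (y) by 34 mm tall, about 0.13 kg. Origin at the centre of its underside, z up. In the centre of its top is a round recess 37.5 mm in diameter and 24 mm deep; in the centre of the recess floor (10 mm thick) an access hole 26 mm in diameter goes through to the underside. A second block just like it, not listed, lies nearby with an empty recess (no steel in it).
- bushing: The loose plain steel drill bushing: upright cylinder 36 mm in diameter, 24 mm tall, about 0.17 kg, with a dark 10 mm drill bore marked in its end faces (too narrow for the pin or fingers). Origin at the centre of its underside, z along its axis. At the start it sits in the block's recess, underside 10 mm above the block's underside, its top flush with the block's top, with about 0.75 mm play all round, so it cannot be gripped there; it lifts with little more than its weight.
- stand: The fixed knock-out stand: a round dark steel base 104 mm in diameter and 8 mm thick with an upright steel pin in its centre, 14 mm in diameter, rising 28 mm above the base's top (36 mm above the bench). Origin at the centre of its underside, on the bench, on the pin's axis, z up. When a block sits flat on the base around the pin, its bushing stands 18 mm proud of the block's top, its lowest 6 mm still in the recess. The block may sit at any yaw.
- tray: The fixed shallow open tray of plywood, 110 by 110 mm outside, 14 mm tall, walls and floor 5 mm thick (inner floor 100 by 100 mm). Origin at the centre of its underside, on the bench, z up.
Things that resemble listed ones, but are neither listed nor needed, are in the scene too. What is shaped like the block but white is not meant. Of the things shaped like the bushing, the steel one is meant.

How it is judged (in metres and radians):
On the way:
1. the block sits flat on the stand around the pin, and the bushing is poked up by at least 12 mm, still in the recess's mouth (horizontal distance between block and stand below 0.012 m and z of block in the frame of stand below 0.012 m and angle between block's own z axis and vertical below 0.1 rad and z of bushing in the frame of block between 0.022 and 0.032 m and horizontal distance between bushing and block below 0.008 m), for 0.2 s.
At the end, for the whole second after the job is handed in: The bushing stands upright (within 10 degrees) and at rest on the tray's floor (within 4 mm of it in height, its axis within 48 mm of the tray's centre), and the block is still flat (within 0.1 rad) on the stand's base around the pin, within 4 mm of fully down and 12 mm of centre, at rest (horizontal distance between block and stand below 0.012 m and z of block in the frame of stand below 0.012 m and angle between block's own z axis and vertical below 0.1 rad and horizontal distance between bushing and tray below 0.048 m and z of bushing in the frame of tray below 0.009 m and angle between bushing's own z axis and vertical below 0.17 rad and linear speed of each of bushing, block below 0.02 m/s); the robot touches nothing.
It also fails if it takes over 58 s, if anything falls off the work surface, if the arm or the gripper's body presses on something with over 40 N, if the wrist force passes 120 N, or if a joint passes its speed limit or range.

## Working session

There is one attempt and no reset: what is moved stays moved. The work goes in short steps, each a Python script; the robot and the scene stay as the last script left them, time stands still between calls to the robot, and variables do not carry over. Pictures are saved under pics/ and viewed, at most 10 in all, crops included, and the job is handed in when it is done.

```bash
mkdir -p pics
cat > h.py <<'E'
import numpy as np, cv2
from bench import ctrl, planner, eyes
from scipy.spatial.transform import Rotation as R
def cam(n):
    if n=="wrist":
        p=np.array(ctrl.get_position()); r=R.from_rotvec(ctrl.get_tcp_rot()).as_matrix()
    im,d=eyes.camera(n); P=eyes.camera_params(n); K=np.array(P["camera_matrix"])
    if n=="wrist":
        T=np.eye(4);T[:3,:3]=r;T[:3,3]=p;T=T@np.array(P["T_tool_cam"]);o,Rc=T[:3,3],T[:3,:3]
    else: o,Rc=np.array(P["origin"]),np.array(P["rotation"])
    v,u=np.mgrid[:384,:512]
    c=np.dstack([(u-K[0,2])/K[0,0]*d,(v-K[1,2])/K[1,1]*d,d])
    return im,d,c@Rc.T+o
E
python3 - <<'E'
from h import *
for n in("top","scene"):
    im,d,X=cam(n); np.savez(n,im=im,d=d,X=X); cv2.imwrite(f"pics/{n}.png",cv2.resize(im,(800,600),interpolation=cv2.INTER_CUBIC))
    print(n,eyes.camera_params(n))
print(ctrl.get_tcp_rot(),ctrl.get_t(),eyes.camera_params("wrist"))
E
```

```text
Traceback (most recent call last):
  File "h.py", line 13, in cam
    return im,d,c@Rc.T+o
                ~~~~~~^~
ValueError: operands could not be broadcast together with shapes (384,512) (3,)
```

```bash
sed -i 's/else: o,Rc=.*/else: o,Rc=np.array(P["origin"]),R.from_rotvec(P["rotation"]).as_matrix()/' h.py
python3 - <<'E'
from h import *
for n in("top","scene"):
    print(n,eyes.camera_params(n))
    im,d,X=cam(n); np.savez(n,im=im,d=d,X=X); cv2.imwrite(f"pics/{n}.png",cv2.resize(im,(800,600),interpolation=cv2.INTER_CUBIC))
    b=X[d>0]; print(np.percentile(b[:,2],[5,25,50]))
print(ctrl.get_tcp_rot(),ctrl.get_t(),eyes.camera_params("wrist"))
E
```

```text
top {'camera_matrix': array([[496.33833836,   0.        , 256.86640127],
       [  0.        , 496.33833836, 185.47535258],
       [  0.        ,   0.        ,   1.        ]]), 'origin': array([440.83305364,  60.98495634, 993.03151374]), 'rotation': array([-2.14353888,  2.18604962, -0.1283867 ])}
[-2.20266382 -0.3660816   0.95747382]
scene {'camera_matrix': array([[445.92395638,   0.        , 254.40667662],
       [  0.        , 445.92395638, 190.1811547 ],
       [  0.        ,   0.        ,   1.        ]]), 'origin': array([943.80923093, 535.9602161 , 758.63515477]), 'rotation': array([-0.94560233, -2.54857652,  0.98048997])}
[-7.08838160e+02 -1.03616980e-01  1.27526965e+00]
[-4.10044156e-01 -3.11458736e+00  2.28796383e-03] 0.15 {'camera_matrix': array([[265.53326517,   0.        , 252.61338282],
       [  0.        , 265.53326517, 188.46018864],
       [  0.        ,   0.        ,   1.        ]]), 'T_tool_cam': array([[-3.45042847e-04, -9.55657992e-01, -2.94478662e-01,
         8.00106110e+01],
       [ 9.99998847e-01, -7.65208634e-04,  1.31159010e-03,
        -2.00615088e-01],
       [-1.47876917e-03, -2.94477870e-01,  9.55657155e-01,
        -1.62438002e+02],
       [ 0.00000000e+00,  0.00000000e+00,  0.00000000e+00,
         1.00000000e+00]])}
```

View pics/top.png

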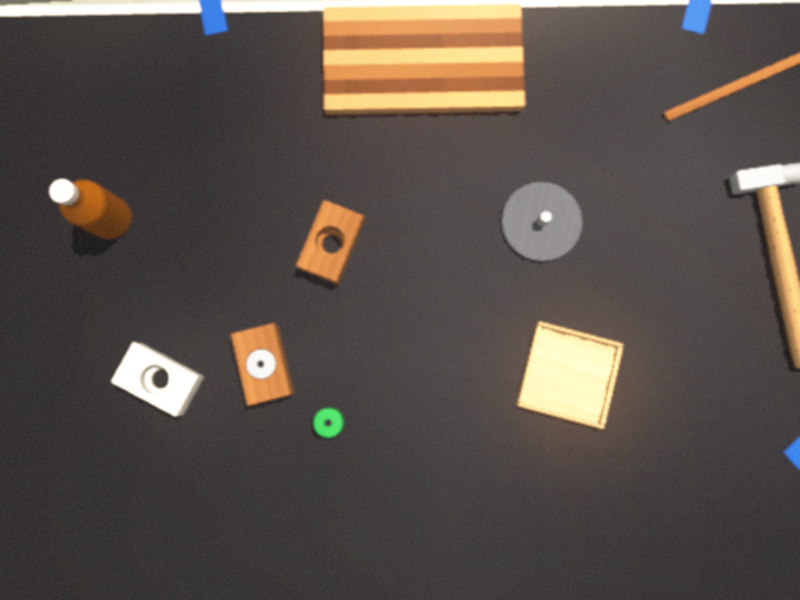

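View pics/scene.png

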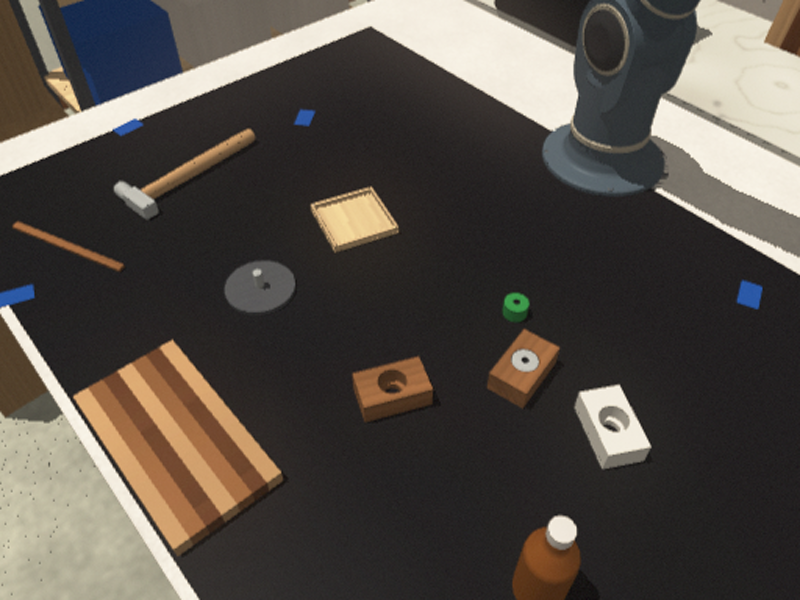

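Top picture: the candidates are the brown block with a steel disc (261,364), the brown block with an empty recess (330,243), the white block (157,379) and the loose green ring (328,422). The one at (261,364) fits, being wooden with steel in its recess. The stand is at (542,221) and the tray at (571,375). Next I measure these and confirm in a crop.

Run:
```python
from h import *
D=np.load("top.npz");im,d,X=D["im"],D["d"],D["X"]
cv2.imwrite("pics/crop.png",cv2.resize(im[190:285,60:240],(760,400),interpolation=cv2.INTER_CUBIC))
def sel(u,v,w,lo,hi,n="top"):
    m=np.zeros(d.shape,bool);m[v-w:v+w,u-w:u+w]=1
    m&=(d>0)&(X[...,2]>lo)&(X[...,2]<hi);return X[m]
for nm,(u,v,w,lo,hi) in dict(block=(167,233,34,27,42),empty=(211,155,34,27,42),stand=(347,141,32,4,13),pin=(347,141,12,28,42),tray=(365,240,40,9,20)).items():
    p=sel(u,v,w,lo,hi); xy=p[:,:2].astype(np.float32)
    r=cv2.minAreaRect(xy); print(nm,len(p),"z",np.median(p[:,2]).round(1),"rect",np.round(r[0],1),np.round(r[1],1),round(r[2],1),"circ",cv2.minEnclosingCircle(xy), "mean",xy.mean(0))
# steel disc: bright low-saturation pixels
h=cv2.cvtColor(im,cv2.COLOR_BGR2HSV);m=np.zeros(d.shape,bool);m[218:248,152:182]=1
m&=(h[...,1]<60)&(h[...,2]>120);print("steel",m.sum(),np.argwhere(m).mean(0)[::-1],np.median(X[m],0))
```

```text
block 1326 z 34.1 rect [463. 232.] [90.3 54.5] 13.1 circ ((463.0395202636719, 231.74380493164062), 51.00463104248047) mean [462.76187 231.51414]
empty 1002 z 34.1 rect [615.3 145.4] [54.6 90.5] 67.1 circ ((615.516357421875, 145.96739196777344), 51.41884994506836) mean [614.72186 145.21927]
stand 2020 z 7.9 rect [ 642.5 -127.5] [127.9 129.2] 0.8 circ ((645.089111328125, -134.04161071777344), 81.03443145751953) mean [ 639.9156   -126.547905]
pin 44 z 36.0 rect [ 640.6 -126.3] [12.5 13. ] 43.3 circ ((639.8301391601562, -126.44570922851562), 6.91321325302124) mean [ 639.5886  -125.84568]
tray 602 z 13.4 rect [ 442.3 -153.8] [110.9 110.1] 73.8 circ ((442.2437438964844, -153.5043182373047), 76.44483184814453) mean [ 441.4189  -154.48433]
steel 268 [166.53358209 232.52238806] [462.18899195 230.52625946  34.10295924]
```

View pics/crop.png

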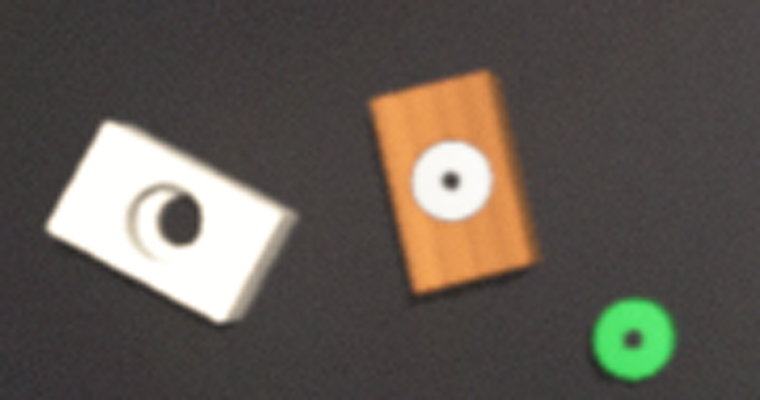

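The crop confirms the brown block with the light steel disc, centred at about (452,181) in the crop. It measures 90.3x54.5 mm with its top at z 34.1, at (463,232) with yaw 13.1°, all matching the given sizes. Stand is at (640,-126.4), tray at (442,-154). Now I grasp the block and lift it.

```bash
cat >> h.py <<'E'
def down(deg):
    a=np.radians(deg);x=np.array([np.cos(a),np.sin(a),0]);z=np.array([0,0,-1.]);return R.from_matrix(np.c_[x,np.cross(z,x),z]).as_rotvec()
E
python3 - <<'E'
from h import *
B=[463,231.8]
for a in(193.1,13.1):
    for p in((B+[8]),(640,-126.4,14),(640,-126.4,120)): 
        q=planner.ik(p,down(a)); print(a,None if q is None else np.round(q,2))
ctrl.move_gripper(72)
ctrl.move_to(B+[110],down(193.1))
ctrl.move_l(B+[8],rate=100)
ctrl.move_gripper(40,25); print("gap",ctrl.get_finger_gap(),ctrl.get_grip_force())
ctrl.move_l(B+[110],rate=100)
print(ctrl.get_finger_gap(),ctrl.get_wrist_force(),ctrl.get_t())
E
```

```text
193.1 [-0.56  0.51  0.02  2.08 -0.01  0.55  1.27]
193.1 [-0.05  0.67  0.25  1.76 -0.23  0.74  2.13]
193.1 [-0.18  0.56  0.44  1.71 -0.28  0.94  2.17]
13.1 [-0.89  0.55  0.45  2.1  -0.43  0.58 -1.48]
13.1 [-0.28  0.74  0.6   1.78 -0.55  0.8  -0.75]
13.1 [-0.46  0.69  0.9   1.73 -0.62  1.04 -0.68]
gap 53.74062511314903 24.999784170649946
53.788387404987844 [-0.15177771  0.21273126 -3.47906552] 5.4583
```

Run:
```python
from h import *
S=[640,-126.4]
f0=np.array(ctrl.get_wrist_force())
ctrl.move_to(S+[110],down(170))
print(ctrl.get_finger_gap(),ctrl.get_t(), np.round(ctrl.get_joints(),2))
ctrl.move_l(S+[50],rate=100)
im,d,X=cam("scene"); cv2.imwrite("pics/s2.png",cv2.resize(im[130:220,110:240],(780,540),interpolation=cv2.INTER_CUBIC))
for z in np.arange(46,14.9,-2).tolist()+[15.2,14.6,14.2,13.8]:
    ctrl.move_l(S+[z],rate=60)
    f=np.array(ctrl.get_wrist_force())-f0; print(round(z,1),f.round(1),round(ctrl.get_position()[2],1))
    if f[2]>(6 if z>17 else 3.5): break
print(ctrl.get_t(),ctrl.get_finger_gap())
```

```text
53.81469234380365 6.9417 [-0.06  0.55  0.26  1.71 -0.17  0.91  1.67]
46.0 [0.1 0.2 0.2] 46.1
44.0 [-0.3  1.   0.2] 43.9
42.0 [ 0.1 -0.8  0. ] 41.8
40.0 [1.2 0.1 0.8] 39.8
38.0 [ 0.3 -0.   0.5] 37.8
36.0 [ 0.3 -0.2  0.7] 35.8
34.0 [-0.5  0.1  2.3] 34.2
32.0 [ 0.6 -0.7  2. ] 32.0
30.0 [ 1.2 -1.3  2.2] 29.8
28.0 [-0.2  1.2  2.1] 27.8
26.0 [-0.3 -0.9  2.4] 25.8
24.0 [-0.3  0.1  1.8] 23.8
22.0 [0.4 0.3 2.5] 21.8
20.0 [0.1 0.3 2.4] 19.8
18.0 [-0.9  0.   2.3] 17.8
16.0 [ 0.3 -0.4  5. ] 16.4
11.7417 54.069641713846664
```

The bushing left the block at z≈34 and the base was reached at z≈16, both as predicted. I release and check.

Run:
```python
from h import *
S=[640,-126.4]
ctrl.move_gripper(74); ctrl.move_l(S+[160],rate=120)
ctrl.wait(.2)
im,d,X=cam("wrist"); cv2.imwrite("pics/w1.png",im)
m=(d>0)&(np.hypot(X[...,0]-640,X[...,1]+126)<60)
for lo,hi in((36,48),(54,66)):
    p=X[m&(X[...,2]>lo)&(X[...,2]<hi)]; r=cv2.minAreaRect(p[:,:2].astype(np.float32)); print(len(p),np.median(p[:,2]),r)
D,dt,X=cam("top");m=(dt>0)&(np.hypot(X[...,0]-640,X[...,1]+126)<60)
for lo,hi in((36,48),(54,66)):
    p=X[m&(X[...,2]>lo)&(X[...,2]<hi)]
    if len(p)>5: print("top",len(p),np.median(p[:,2]),cv2.minAreaRect(p[:,:2].astype(np.float32)))
print(ctrl.get_t())
```

```text
2935 42.302379062405464 ((640.5325317382812, -126.59880065917969), (54.01487731933594, 90.23461151123047), 80.07477569580078)
911 60.25239916504199 ((640.1270141601562, -126.52378845214844), (34.361358642578125, 34.59467315673828), 80.82962799072266)
top 667 41.80928394046953 ((635.106201171875, -123.4930419921875), (54.885650634765625, 81.34088897705078), 80.65936279296875)
top 266 59.82050928685163 ((638.9559326171875, -124.13741302490234), (33.564090728759766, 34.768245697021484), 15.611062049865723)
14.075
```

View pics/w1.png

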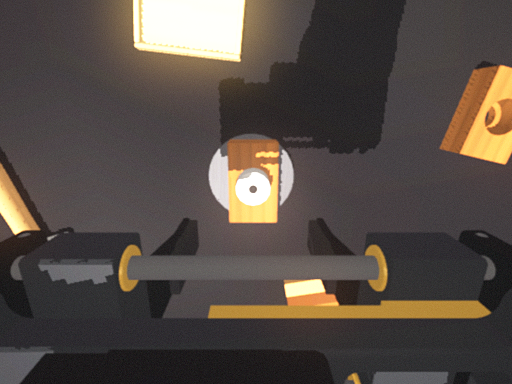

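The wrist picture shows the block at (253,182) flat on the round base, with the raised bushing at (253,189). Block top is z 42 and bushing top z 60, as they should be. Now I take the bushing to the tray.

Run:
```python
from h import *
S=[640.3,-126.5];T=[442.3,-153.8]
ctrl.move_gripper(56)
ctrl.move_l(S+[70],rate=120); ctrl.move_l(S+[44.5],rate=50)
ctrl.move_gripper(25,25); print("gap",ctrl.get_finger_gap(),ctrl.get_grip_force())
ctrl.move_l(S+[60],rate=40); ctrl.move_l(S+[130],rate=120)
f0=np.array(ctrl.get_wrist_force());print(ctrl.get_finger_gap(),f0)
a=163.8 # square to the tray
ctrl.move_to(T+[100],down(a))
ctrl.move_l(T+[22],rate=80)
for z in np.arange(18,12.4,-.7):
    ctrl.move_l(T+[z],rate=30); f=np.array(ctrl.get_wrist_force())-f0
    if f[2]>2.5: break
print(z,f,ctrl.get_position(),ctrl.get_finger_gap())
ctrl.move_gripper(52); ctrl.move_l(T+[150],rate=120); ctrl.wait(.3)
for n in("wrist","top"):
    im,d,X=cam(n)
    cv2.imwrite(f"pics/{n}9.png",im)
    for c,lo,hi in((T,23,36),(S,36,48)):
        p=X[(d>0)&(np.hypot(X[...,0]-c[0],X[...,1]-c[1])<60)&(X[...,2]>lo)&(X[...,2]<hi)]
        if len(p)>5: print(n,len(p),np.percentile(p[:,2],[5,50,95]),cv2.minAreaRect(p[:,:2].astype(np.float32)))
print(ctrl.get_t())
```

```text
gap 35.55298828260748 25.000164806842804
35.116468226866196 [ 0.48886237 -0.26275036 -1.59950903]
13.100000000000005 [-2.70989947  0.21276486  6.80742421] [ 442.32239364 -153.81832699   13.63695797] 35.1885720591602
wrist 789 [27.77551401 29.21951187 30.39087144] ((441.97601318359375, -153.49798583984375), (34.53005599975586, 34.74720764160156), 30.415273666381836)
wrist 235 [37.84024532 42.09656213 43.31141283] ((599.324462890625, -133.72341918945312), (26.523574829101562, 14.326101303100586), 76.15013122558594)
top 1035 [38.57493163 41.90154509 44.73213431] ((639.8624267578125, -124.18057250976562), (54.60007095336914, 91.2116470336914), 80.68415832519531)
24.3833
```

View pics/wrist9.png

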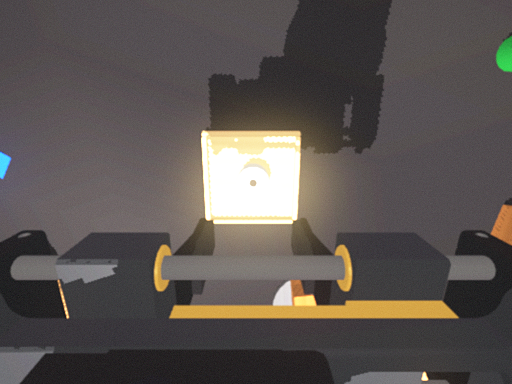

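The picture shows the bushing upright in the tray centre at (253,182), top z 29.2 against an expected 29. The block is still flat on the stand, top z 41.9 and centred at (640,-124). Handing in.

```bash
python3 -c "
from bench import ctrl
print(ctrl.job_done())"
```

```text
the job is handed in; nothing more can be done
None
```

I handed the job in at about 24 s of the 58 s limit: by the last camera check the block sits flat on the stand around the pin and the steel bushing stands upright in the centre of the tray; the hand-in returned no verdict.

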